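# Open the espresso boiler's cap, whichever way it threads, and hold it up for filling

### The job

I want to refill the boiler of the steam espresso machine. First take the coffee jar off the machine's deck, where it is in the way, and stand it upright on the worktop; then unscrew the boiler cap, but its markings are gone and it may be right- or left-handed, so try it one way and, if it stops dead, the other. Turn it until it is fully loose, lift it off and finish still holding it in the air above the machine, well clear of the filler, so that I can see and pour; leave the mug and the tea box alone.

Things in the scene. Friction and masses are not known exactly. Their poses are not given: they have to be found in the camera images.
- espresso_machine: steel and black espresso machine, fixed, 200 mm deep (x) and 220 wide (y), flat deck 200 mm above the worktop. Origin: centre of its underside; x from its front (gauge, portafilter; towards the robot) to its back, z up. Portafilter handle: 75 mm out in front, 90 mm up. A 25 mm high wire rail edges the deck's back and the rear 45 mm of its sides. A steam knob sticks out 21 mm at the left.
- filler (a point): centre of the filler hole (56 mm) at deck height, 30 mm forward and 40 mm left of the machine's middle, with a 3 mm high collar 68 mm wide. Its neck has a short coarse thread, right-handed (opens anticlockwise seen from above) or left-handed (opens clockwise), changing from run to run and not visible from outside.
- cap_grip (a point): centre of the wing grip of the black boiler cap (loose, 60 to 130 g): an upright bar 54 mm long (its x), 22 mm thick (its y, gripped there), 34 mm high (17 above and below this point) on a round flange 66 mm wide, 6.5 mm thick. Closed, this point is 27.5 mm above the deck, flange just over the collar, its x 45 degrees anticlockwise of the machine's x. Its rotation shows how far the cap has turned.
- cap_foot (a point): underside of the cap's stem, 57 mm below the wing's centre; closed, its x lies along the machine's x. The stem is 29 mm thick, three lugs 50 mm across. The wrong way the cap stops dead within about 2 degrees. The right way it turns easily for 70 degrees to a second stop and rises 3 mm; from 62 degrees to that stop it lifts straight out (raise it 35 mm or more for the stem to clear the deck).
- jar_centre (a point): half-way up the coffee jar, a round dark jar with a pale cap, 45 mm wide and 92 mm high, about 0.1 to 0.2 kg, loose, standing upright on the machine's deck to the right of the boiler cap. Its z axis is its upright axis.
- mug_centre (a point): half-way up a patterned mug with a handle, 118 x 82 x 98 mm, loose bystander standing on the side plate
- tea_box_centre (a point): half-way up a dark tea box, 71 x 73 x 81 mm, loose bystander on the worktop at the right, far back
- side_plate: white side plate 170 mm wide and 17 mm high, fixed on the worktop at the right, under the mug; origin at the centre of its underside. A teaspoon lies between it and the worktop's front edge (0.33 m ahead of the robot), at the far right (y about -0.31).
Mind the look-alikes: they are no part of the job. What is shaped like the part that bears jar_centre but yellow is not meant. Leave any red look-alike of the part that bears cap_grip alone.

How it is judged:
By the outcome, as a careful person would: the job done as asked, in the order asked, and still so for the second after the job is handed in, while the arm keeps its last pose, push and grip.
It also fails if it takes over 58 s, if anything falls off the work surface, if the arm or the gripper's body presses on something with over 40 N, if the wrist force passes 120 N, or if a joint passes its speed limit or range.

### The arm

A 6-joint arm with a two-finger parallel gripper is mounted at the origin on a cart in front of the work surface, level with it; the furniture and walls round the work are solid. World frame = base frame: x ahead of the robot, y to its left, z up, the work surface at z = 0. Lengths are in mm, angles in rad, forces in N, time in s.
With the tool pointing down it reaches from about 275 to 750 mm from the base axis. Payload 10.2 kg.
Tool frame: the origin (TCP) lies midway between the tips of the shut fingers; the grasp point (between the pads) lies 19 mm behind it (ctrl.grasp_offset is the distance from the TCP to the grasp point, in mm); z points along the fingers, y is the direction in which the jaws open and shut (so a half turn about z gives the same grasp; the last joint's range is limited). The gripper opens to 85 mm and grips with 20 to 120 N. Pads are 22 mm wide; open, the fingers measure 114 mm over their backs; the gripper's body (76 mm by 85 mm) begins 54 mm behind the grasp point. The pads swing forward as they close: fully open they stand 13 mm farther back than shut.
Start: joints at [-0.223, 0.313, 1.498, -0, 1.331, -0.223], TCP at [525.006, -0.013, 192.094] pointing down, gripper open.
Joint ranges: [-2.94, 2.94], [-0.97, 2.17], [0.19, 2.56], [-1.23, 4.37], [0.02, 3.11], [-2.88, 2.88]. Speed limits (rad/s): [2.39, 2.39, 3.01, 3.14, 3.14, 3.14].

### API

Orientations are given as a unit quaternion [w, x, y, z].
In Python, from rig import ctrl gives the robot as it stands.
- The arm moves only by the shell command python3 -m crank 'ROWS' [OPENING]. ROWS is JSON, one flat list of numbers, 6 for each row, row after row: the shift along the world's x, y, z each as a share of 30 mm, from -1 to 1, then the turn, a rotation vector about the world's x, y, z each as a share of 4 degrees, from -1 to 1. In form: [dx, dy, dz, rx, ry, rz, dx, dy, dz, rx, ry, rz, ...]. A call has 1 to 10 rows; each row shifts and turns the pose as measured when the row begins; what a row does not reach is not made up. A row lasts 1/10 s, in which the tool goes at most 50 mm and 8.59 degrees, less where a joint would pass 70% of its speed; a pose out of reach is approached as far as the arm can. A call with a number of a shift or a turn outside -1 to 1 is refused whole. A call with a gripper value outside its range is refused whole. OPENING is the opening, from 0 (shut) to 1 (fully open), set as the call begins (- or left out, the last holds). The fingers move at their own pace and stop on an object; the grip force is fixed at half the most. Time passes only in rows, so rows that do not move let the fingers close. It gives the time, the measured TCP pose, the force and the opening at its end, in the units of the state.
- ctrl.read_state(): the state, without advancing time (a new reading comes with each control period).
- ctrl.read_camera(name): name is "scene" or "side" or "wrist"; returns (picture, depth): 400x640x3 uint8, red, green, blue; 400x640 float32, mm along the optical axis (not along the pixel's ray), 0 where there is no reading.
- ctrl.get_calibration(name): a dict with "fx", "fy", "cx", "cy" (pixels), "eye" and "rotation" of the camera in the world; the wrist camera has in their place "T_tool_cam" (4x4, takes a point from camera to tool coordinates, whose origin is the TCP and whose axes are the flange's). Camera axes: x right, y down, z forward; pixel columns grow to the right and rows downward; lengths in mm; the calibration is good to about 2 mm. A picture is of the moment at which its call begins: read the wrist's pose just before it. get_calibration takes no time and is no camera call.
- ctrl.job_done(): hands the job in, once; it reports no verdict.
The state is a dict: "time_s": time; "qpos": joint angles; "qd": joint speeds; "effort": joint torques, N m; "ee_pos": TCP position; "ee_rot": TCP orientation; "wrist_force": force on the tool from outside, world axes, zero at the start; "ft_torque": the same for the moment, N m; "gripper_width": opening from 0.0 (shut) to 1.0 (fully open).
Only numpy, scipy, OpenCV 4.12 (cv2) and the standard library are available. Lean on these libraries where they do the work, as an engineer would, in place of code of your own. Each camera call takes 0.05 s, during which the arm holds its last target.

## Working session

There is one attempt and no reset: what is moved stays moved. The work goes in short steps, Python scripts to look and compute and a shell command to move; the robot and the scene stay as the last step left them, time stands still between calls to the robot, and variables do not carry over. Pictures are saved under pics/ and viewed, and the job is handed in when it is done.

```bash
ls; mkdir -p pics; python3 - <<'E'
from rig import ctrl
import cv2,numpy as np
s=ctrl.read_state();print({k:np.round(v,3).tolist() for k,v in s.items()})
for n in ("scene","side","wrist"):
    p,d=ctrl.read_camera(n);cv2.imwrite(f"pics/a_{n}.png",p[:,:,::-1]);np.save(f"pics/a_{n}.npy",d)
    c=ctrl.get_calibration(n);print(n,{k:np.round(v,3).tolist() for k,v in c.items()})
E
```

```text
pics
{'time_s': 0.0, 'qpos': [-0.223, 0.313, 1.498, 0.0, 1.331, -0.223], 'qd': [-0.001, 0.002, 0.0, 0.001, -0.001, 0.001], 'effort': [-0.001, -41.226, -25.974, -0.0, 0.004, -0.0], 'ee_pos': [524.678, 0.057, 191.508], 'ee_rot': [-0.001, 0.707, 0.707, -0.0], 'wrist_force': [0.621, -0.402, -0.388], 'ft_torque': [-0.024, -0.014, -0.01], 'gripper_width': 1.002}
scene {'fx': 504.576, 'fy': 504.576, 'cx': 325.131, 'cy': 195.771, 'eye': [-390.873, 427.923, 710.937], 'rotation': [0.282, -0.451, 0.719, -0.447]}
side {'fx': 419.853, 'fy': 419.853, 'cx': 317.256, 'cy': 189.002, 'eye': [186.237, -490.227, 920.987], 'rotation': [-0.308, 0.86, -0.386, 0.128]}
wrist {'fx': 306.134, 'fy': 306.134, 'cx': 317.343, 'cy': 202.286, 'T_tool_cam': [[0.0, -0.951, -0.31, 79.88], [1.0, 0.0, -0.0, -0.673], [0.0, -0.31, 0.951, -181.697], [0.0, 0.0, 0.0, 1.0]]}
```

View pics/a_scene.png

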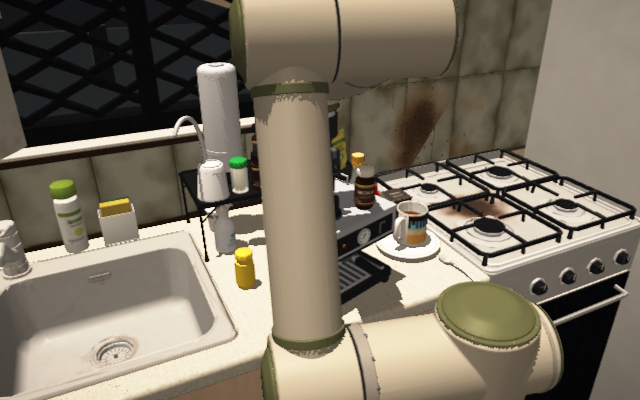

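View pics/a_side.png

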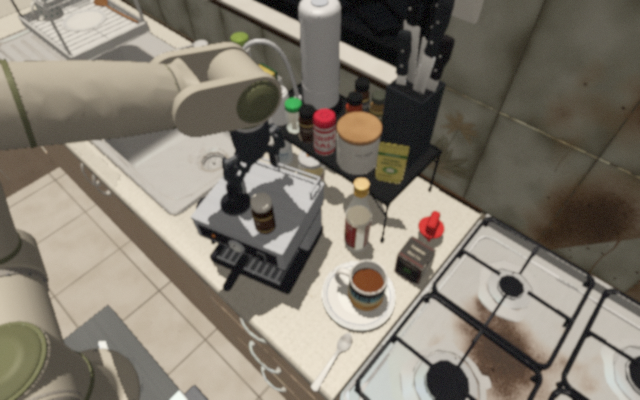

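View pics/a_wrist.png

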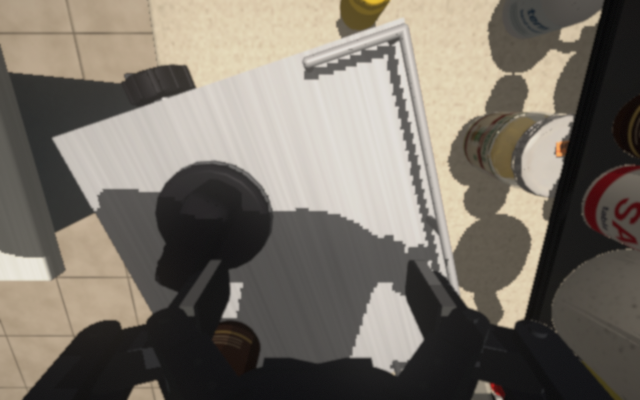

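```bash
cat > h.py <<'E'
import numpy as np,cv2
from rig import ctrl
from scipy.spatial.transform import Rotation as R
def q2m(q): return R.from_quat([q[1],q[2],q[3],q[0]]).as_matrix()
def cam(n,st=None):
    c=ctrl.get_calibration(n)
    if n=="wrist":
        st=st or ctrl.read_state()
        T=np.eye(4);T[:3,:3]=q2m(st["ee_rot"]);T[:3,3]=st["ee_pos"]
        T=T@np.array(c["T_tool_cam"]);M,e=T[:3,:3],T[:3,3]
    else: M,e=q2m(c["rotation"]) if np.size(c["rotation"])==4 else np.array(c["rotation"]),np.array(c["eye"])
    return c,M,e
def ray(n,u,v,st=None):
    c,M,e=cam(n,st);return e,M@np.array([(u-c["cx"])/c["fx"],(v-c["cy"])/c["fy"],1.])
def atz(n,u,v,z,st=None):
    e,r=ray(n,u,v,st);return e+r*(z-e[2])/r[2]
def atd(n,u,v,D,st=None):
    e,r=ray(n,u,v,st);d=np.median(D[int(v)-1:int(v)+2,int(u)-1:int(u)+2]);return e+r*d
def shot(n,tag):
    st=ctrl.read_state();p,d=ctrl.read_camera(n)
    cv2.imwrite(f"pics/{tag}_{n}.png",p[:,:,::-1]);np.save(f"pics/{tag}_{n}.npy",d);return st,p,d
def crop(f,x0,y0,x1,y1,k,o):
    cv2.imwrite(o,cv2.resize(cv2.imread(f)[y0:y1,x0:x1],None,fx=k,fy=k,interpolation=cv2.INTER_CUBIC))
E
python3 - <<'E'
from h import *
D=np.load("pics/a_wrist.npy");S=np.load("pics/a_side.npy");C=np.load("pics/a_scene.npy")
for u,v in [(100,140),(300,180),(300,90),(390,120),(350,300)]: print("deck",u,v,atd("wrist",u,v,D).round(1))
for u,v in [(55,137),(405,20)]: print("corner",atz("wrist",u,v,200).round(1))
for u,v in [(213,160),(272,218),(156,212),(240,265)]: print("flange",atz("wrist",u,v,217).round(1))
for u,v in [(262,197),(264,215)]: print("jar side",atd("side",u,v,S).round(1))
for u,v in [(263,200)]: print("jar top",atz("side",u,v,292).round(1))
for u,v in [(365,172)]: print("jar scene",atz("scene",u,v,292).round(1),atd("scene",u,v,C).round(1),atd("scene",365,200,C))
crop("pics/a_side.png",180,130,480,380,2.6,"pics/c_side.png")
crop("pics/a_scene.png",320,140,480,270,4.5,"pics/c_scene.png")
E
```

```text
deck 100 140 [402.5  59.9 199.9]
deck 300 180 [514.   36.9 199.8]
deck 300 90 [514.8  86.2 199.5]
deck 390 120 [563.9  70.7 199.8]
deck 350 300 [545.8 -44.9 200.1]
corner [377.8  61.5 200. ]
corner [567.8 119.  200. ]
flange [470.4  51.7 217. ]
flange [499.3  19.8 217. ]
flange [436.4  23.2 217. ]
flange [479.6  -9.2 217. ]
jar side [472.2 -75.5 291.7]
jar side [456.4 -93.4 266.1]
jar top [468.4 -82.4 292. ]
jar scene [442.3 -64.9 292. ] [448.9 -68.8 288.7] [444.96385174 -69.03782726 224.70594493]
```

View pics/c_side.png

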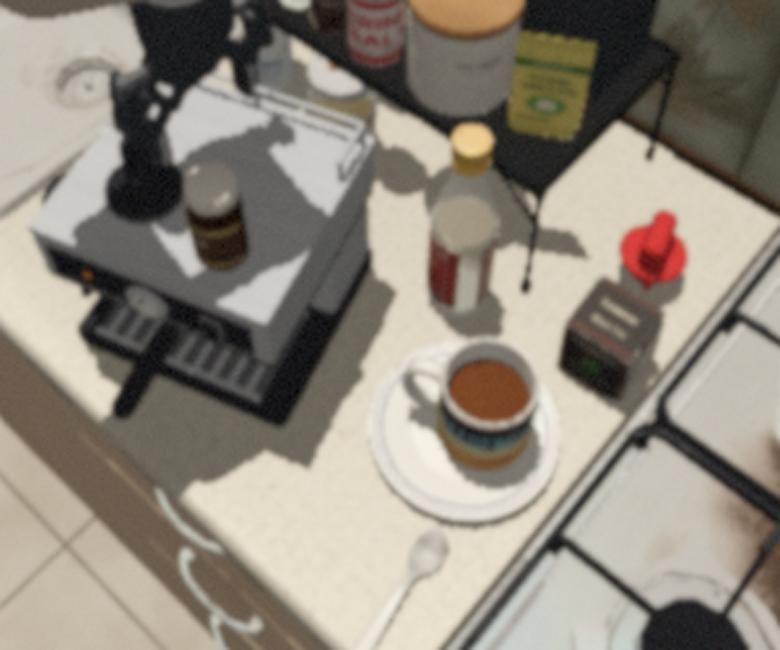

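View pics/c_scene.png

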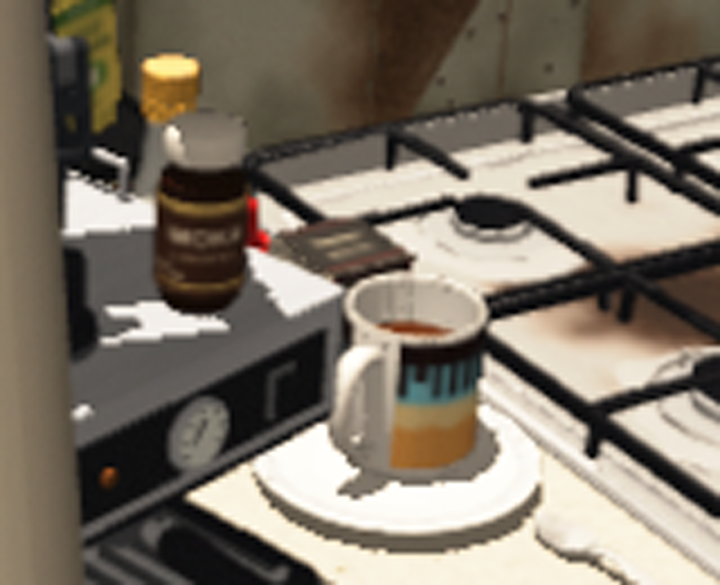

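```bash
python3 - <<'E'
from h import *
S=np.load("pics/a_side.npy")
def cloud(n,D):
    c,M,e=cam(n);v,u=np.mgrid[:400,:640];P=np.stack([(u-c["cx"])/c["fx"]*D,(v-c["cy"])/c["fy"]*D,D],-1)@M.T+e;P[D<=0]=np.nan;return P
P=cloud("side",S)
m=(abs(P[...,2]-290)<4)&(abs(P[...,0]-460)<60)&(abs(P[...,1]+80)<40)
print("jar top",m.sum(),np.nanmean(P[m],0),np.nanmin(P[m],0),np.nanmax(P[m],0))
for nm,u,v,z in [("plate",359,295,17),("plateL",322,296,10),("plateR",395,294,10),("plate near",355,331,10),("mugtopL",350,285,115),("mug top c",367,278,115),("worktop A",265,310,0),("B",290,290,0),("spoon",345,343,0),("edge",300,385,0),("bottlebase",356,246,0),("tea",413,258,81),("box",390,270,0)]:
    print(nm,atz("side",u,v,z).round(0),atd("side",u,v,S).round(0))
E
```

```text
jar top 289 [463.43250219 -81.28812543 291.24102358] [445.97864898 -99.58795311 286.01393787] [483.37226964 -61.05746466 293.85907705]
plate [ 548. -271.   17.] [ 519. -288.   90.]
plateL [ 493. -207.   10.] [ 491. -208.   14.]
plateR [ 608. -330.   10.] [ 606. -330.   14.]
plate near [ 480. -315.   10.] [ 483. -313.   -0.]
mugtopL [ 514. -267.  115.] [ 523. -261.   94.]
mug top c [ 550. -283.  115.] [ 568. -273.   76.]
worktop A [ 384. -129.    0.] [ 384. -128.   -2.]
B [ 457. -137.    0.] [ 449. -147.   26.]
spoon [ 448. -313.    0.] [ 447. -314.    1.]
edge [ 321. -299.    0.] [ 361. -242. -273.]
bottlebase [ 654. -178.    0.] [ 637. -190.   34.]
tea [ 674. -322.   81.] [ 676. -321.   78.]
box [ 656. -282.    0.] [ 657. -282.   -2.]
```

Candidates: for the jar, the dark one with a pale cap on the deck (side 263,211) fits, and the yellow one on the worktop (scene 245,268) doesn't. For the cap, the black one on the deck (wrist 213,215) fits, and the red look-alike by the tea box (side 432,225) doesn't. The crops confirm both. Raising the arm now, then moving over the jar.

```bash
python3 -m crank '[0,0,1,0,0,0, 0,0,1,0,0,0, 0,0,1,0,0,0, 0,0,1,0,0,0, 0,0,1,0,0,0, -1,-1,0,0,0,0, -1,-1,0,0,0,0, 0,-0.7,0,0,0,0, 0,0,0,0,0,0]' 1; python3 - <<'E'
from h import *
st,p,d=shot("wrist","b");shot("side","b");print(np.round(st["ee_pos"],1))
E
```

```text
time_s: 1.05
ee_pos: [460.8, -82.4, 345.5]
ee_rot: [-0.002, 0.706, 0.708, -0.002]
wrist_force: [0.3, 0.0, 0.5]
gripper_width: 1.0
[460.8 -82.4 345.5]
```

View pics/b_wrist.png

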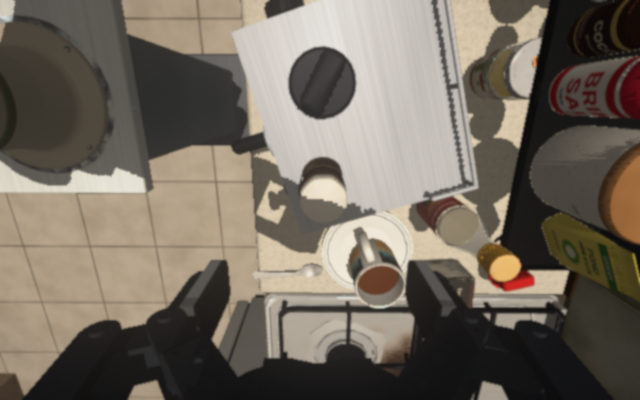

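View pics/b_side.png

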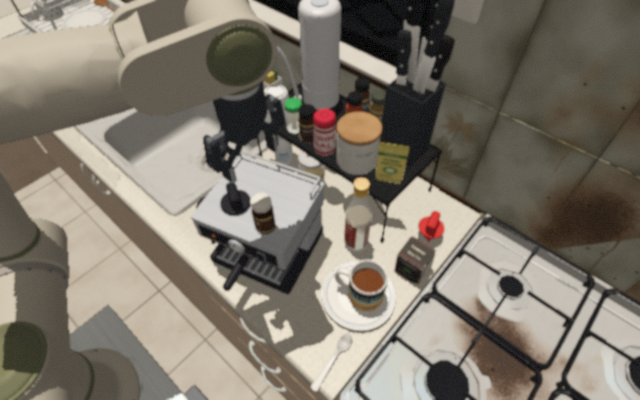

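```bash
python3 - <<'E'
from h import *
D=np.load("pics/b_wrist.npy");c,M,e=cam("wrist")
v,u=np.mgrid[:400,:640];P=np.stack([(u-c["cx"])/c["fx"]*D,(v-c["cy"])/c["fy"]*D,D],-1)@M.T+e
def rep(n,m): print(n,m.sum(),P[m].mean(0).round(1),P[m].min(0).round(1),P[m].max(0).round(1))
near=(abs(P[...,0]-462)<45)&(abs(P[...,1]+80)<45)
rep("jartop",near&(abs(P[...,2]-290)<6)&(v<240))
n2=(abs(P[...,0]-466)<60)&(abs(P[...,1]-15)<60)
rep("wingtop",n2&(abs(P[...,2]-244)<5)); m=n2&(abs(P[...,2]-244)<4)
Q=P[m][:,:2];w,V=np.linalg.eigh(np.cov(Q.T));print(np.degrees(np.arctan2(V[1,1],V[0,1])),np.sqrt(w*12))
rep("flange",n2&(abs(P[...,2]-211)<4))
for uv in [(234,33)]: print("LF",atz("wrist",*uv,200).round(1))
for uv in [(478,188),(290,222)]: print("R",atz("wrist",*uv,200).round(1))
dk=(abs(P[...,2]-200)<4);r=cv2.minAreaRect(P[dk][:,:2].astype(np.float32));print(r,P[dk][:,2].mean())
crop("pics/b_wrist.png",220,20,480,220,3,"pics/c2.png")
E
```

```text
jartop 1793 [464.9 -74.9 291.7] [445.9 -95.6 284.1] [483.6 -57.1 295. ]
wingtop 1609 [463.9  17.3 244.6] [444.   -8.9 239. ] [483.1  43.4 248. ]
62.20787228694999 [20.95422174 51.34520239]
flange 2158 [463.3  16.2 210.9] [431.5 -15.6 207.1] [495.9  49.6 213.8]
LF [379.5  62.  200. ]
R [637.2 -89.7 200. ]
R [ 428.5 -131.5  200. ]
((600.6787719726562, -54.47047424316406), (447.6318359375, 289.89154052734375), 0.23688463866710663) 200.19528810944013
```

View pics/c2.png

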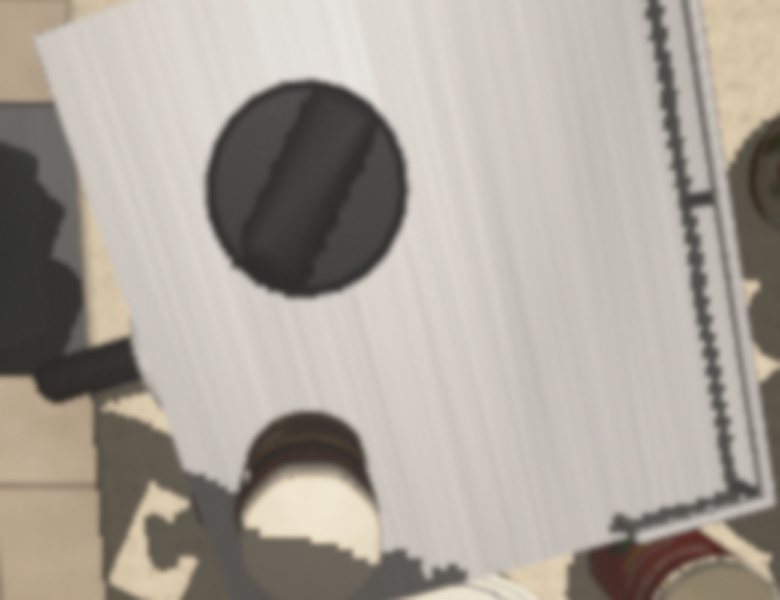

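```bash
python3 -m crank '[0.13,0.14,-0.8,0,0,0, 0,0,-0.8,0,0,0, 0,0,-0.8,0,0,0, 0,0,-0.7,0,0,0, 0,0,-0.3,0,0,0, 0,0,-0.1,0,0,0, 0,0,0,0,0,0]' 1
```

```text
time_s: 1.85
ee_pos: [467.1, -69.7, 237.1]
ee_rot: [-0.002, 0.703, 0.711, -0.001]
wrist_force: [0.5, -0.1, 0.6]
gripper_width: 1.004
```

```bash
python3 -m crank '[-0.07,-0.27,0,0,0,-0.15, 0,0,0,0,0,0]' 1;  python3 -m crank '[0,0,0,0,0,0, 0,0,0,0,0,0, 0,0,0,0,0,0, 0,0,0,0,0,0,0,0,0,0,0,0]' 0.42
```

```text
time_s: 2.05
ee_pos: [465.7, -78.3, 238.7]
ee_rot: [-0.001, 0.707, 0.708, -0.0]
wrist_force: [0.8, -0.1, 0.2]
gripper_width: 0.995
time_s: 2.55
ee_pos: [466.2, -79.0, 240.5]
ee_rot: [0.0, 0.707, 0.707, 0.0]
wrist_force: [0.9, -0.7, -1.6]
gripper_width: 0.442
```

```bash
python3 -m crank '[0,0,-0.05,0,0,0, 0,0,-0.05,0,0,0, 0,0,0,0,0,0]' 0;  python3 -m crank '[0,0,0.3,0,0,0, 0,0,0.5,0,0,0, 0,0,0,0,0,0]'; python3 - <<'E'
from h import *
st,p,d=shot("wrist","c");shot("side","c");print(np.round(st["ee_pos"],1),st["gripper_width"])
a=cv2.imread("pics/c_wrist.png")[100:400,120:520];b=cv2.resize(cv2.imread("pics/c_side.png")[130:280,180:380],None,fx=2,fy=2)
cv2.imwrite("pics/c3.png",np.hstack([a,b]))
E
```

```text
time_s: 2.85
ee_pos: [466.3, -79.3, 240.7]
ee_rot: [0.002, 0.707, 0.707, 0.0]
wrist_force: [0.1, -0.5, -1.8]
gripper_width: 0.442
time_s: 3.15
ee_pos: [466.1, -79.1, 265.5]
ee_rot: [0.002, 0.707, 0.707, 0.0]
wrist_force: [0.3, -0.2, -0.1]
gripper_width: 0.443
[466.1 -79.1 265.5] 0.4434001026510997
```

View pics/c3.png

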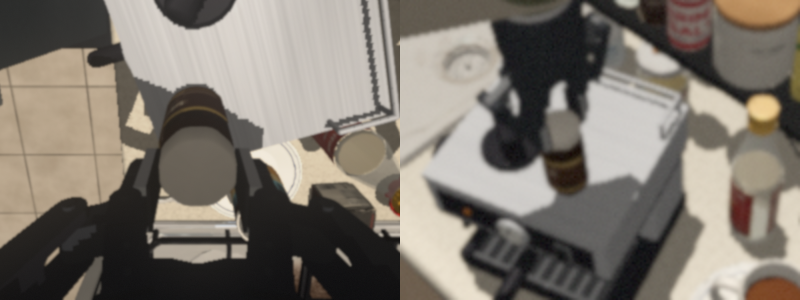

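```bash
python3 -m crank '[0,0,0.8,0,0,0, -0.3,-0.6,0.2,0,0,0, -0.5,-0.9,0,0,0,0, -0.5,-0.95,0,0,0,0, -0.5,-0.95,0,0,0,0, -0.4,-0.8,0,0,0,0, -0.2,-0.4,0,0,0,0, 0,0,0,0,0,0]'; python3 - <<'E'
from h import *
st,p,d=shot("wrist","d");shot("side","d");print(np.round(st["ee_pos"],1),st["gripper_width"])
b=cv2.resize(cv2.imread("pics/d_side.png")[150:390,180:440],None,fx=2.5,fy=2.5)
cv2.imwrite("pics/d3.png",b)
E
```

```text
time_s: 4.05
ee_pos: [388.8, -220.0, 288.1]
ee_rot: [-0.005, 0.706, 0.708, -0.001]
wrist_force: [0.4, 0.3, -1.4]
gripper_width: 0.442
[ 388.8 -220.   288.1] 0.44153590209736154
```

View pics/d3.png

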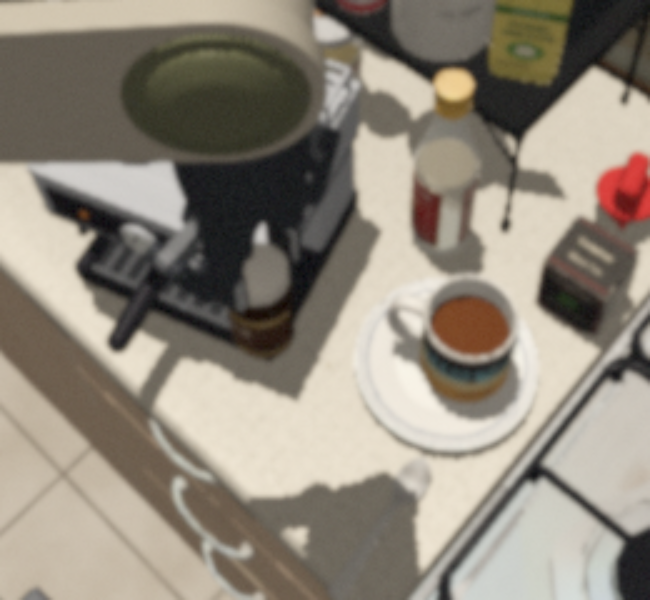

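View pics/d_wrist.png

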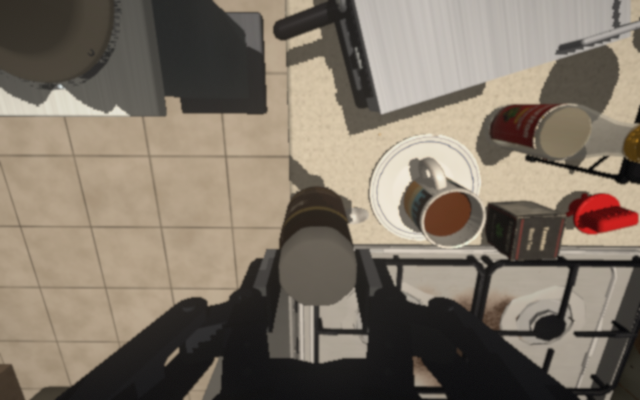

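```bash
python3 -m crank '[0,-0.1,-0.8,0,0,0, 0,0,-0.9,0,0,0, 0,0,-0.9,0,0,0, 0,0,-0.9,0,0,0, 0,0,-0.9,0,0,0, 0,0,-0.9,0,0,0, 0,0,-0.9,0,0,0, 0,0,-0.7,0,0,0, 0,0,-0.3,0,0,0, 0,0,0,0,0,0]'
```

```text
time_s: 5.15
ee_pos: [393.7, -211.5, 64.4]
ee_rot: [-0.004, 0.701, 0.713, 0.0]
wrist_force: [-0.2, -0.3, -0.3]
gripper_width: 0.441
```

```bash
python3 -m crank '[-0.1,-0.3,-0.4,0.1,0,-0.25, 0,0,-0.2,0,0,0, 0,0,-0.1,0,0,0, 0,0,0,0,0,0]'
```

```text
time_s: 5.55
ee_pos: [391.9, -222.0, 43.9]
ee_rot: [-0.005, 0.707, 0.707, 0.003]
wrist_force: [1.0, -0.6, -0.8]
gripper_width: 0.443
```

```bash
python3 -m crank '[0,0,-0.06,-0.15,0,0, 0,0,-0.06,0,0,0, 0,0,0,0,0,0]'
```

```text
time_s: 5.85
ee_pos: [392.3, -222.4, 40.7]
ee_rot: [0.0, 0.707, 0.707, -0.001]
wrist_force: [-0.2, -0.1, -0.8]
gripper_width: 0.444
```

```bash
python3 -m crank '[0,0,-0.05,0,0,0, 0,0,-0.03,0,0,0]'; python3 -c "
from h import *
st=shot('side','e')[0]
crop('pics/e_side.png',180,200,380,380,4,'pics/e2.png')"
```

```text
time_s: 6.05
ee_pos: [392.6, -223.3, 40.4]
ee_rot: [0.001, 0.707, 0.707, -0.002]
wrist_force: [-4.9, 1.7, 12.0]
gripper_width: 0.442
```

View pics/e2.png

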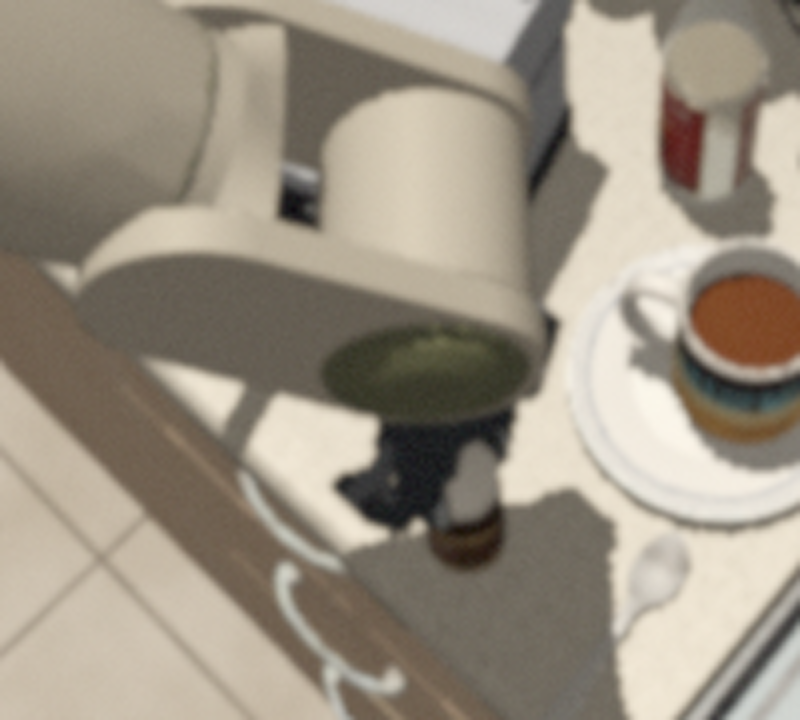

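Contact of 12 N shows the jar is on the worktop and upright, so I'm releasing it.

```bash
python3 -m crank '[0,0,0,0,0,0, 0,0,0,0,0,0, 0,0,0,0,0,0, 0,0,0,0,0,0]' 0.75;python3 -m crank '[0,0,0.3,0,0,0, 0,0,0.7,0,0,0, 0,0,0.9,0,0,0, 0,0,1,0,0,0, 0,0,1,0,0,0,0,0,1,0,0,0,0,0,1,0,0,0,0,0,1,0,0,0,0,0,1,0,0,0,0,0,0.3,0,0,0]' 0.75; python3 - <<'E'
from h import *
st=shot('side','f')[0]; shot('wrist','f')
crop('pics/f_side.png',180,150,380,350,3,'pics/f2.png')
E
```

```text
time_s: 6.5
ee_pos: [393.0, -223.6, 41.0]
ee_rot: [0.002, 0.707, 0.707, -0.002]
wrist_force: [-0.1, -1.2, -0.5]
gripper_width: 0.745
time_s: 7.5
ee_pos: [390.4, -220.8, 301.2]
ee_rot: [0.002, 0.707, 0.707, -0.002]
wrist_force: [-0.3, 0.1, 0.1]
gripper_width: 0.753
```

View pics/f2.png

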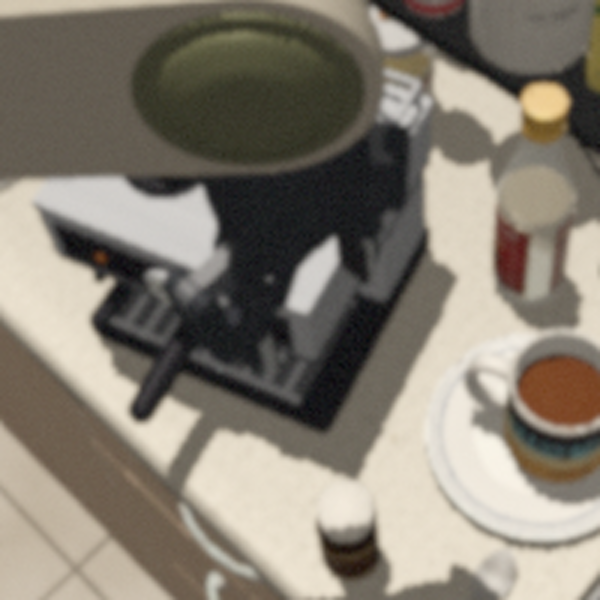

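View pics/f_wrist.png

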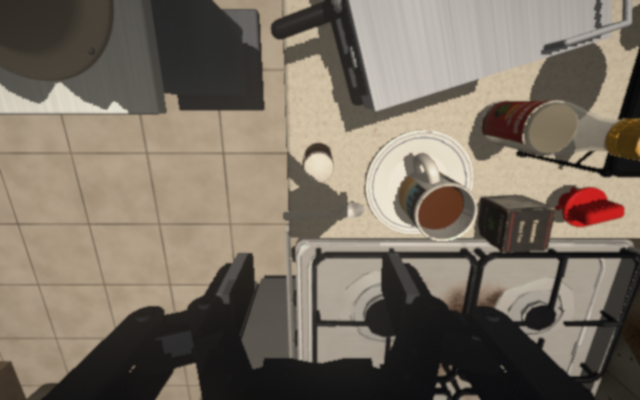

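```bash
python3 -m crank '[0.2,0.8,0,0,0,-0.7, 0.3,1,0,0,0,-0.9, 0.3,1,0,0,0,-0.9, 0.3,1,0,0,0,-0.9, 0.3,1,0,0,0,-0.9, 0.3,1,0,0,0,-0.9, 0.3,0.9,0,0,0,-0.9, 0.2,0.6,0,0,0,-0.4, 0.1,0.2,0,0,0,0, 0,0,0,0,0,0]' 0.75; python3 - <<'E'
from h import *
st,p,D=shot("wrist","g");c,M,e=cam("wrist",st)
R_=q2m(st["ee_rot"]);print(st["ee_pos"],"jaw yaw",np.degrees(np.arctan2(R_[1,1],R_[0,1])),R_[:,2],st["qpos"])
v,u=np.mgrid[:400,:640];P=np.stack([(u-c["cx"])/c["fx"]*D,(v-c["cy"])/c["fy"]*D,D],-1)@M.T+e
n2=(abs(P[...,0]-466)<60)&(abs(P[...,1]-15)<60)
m=n2&(abs(P[...,2]-244)<4)
Q=P[m][:,:2];w,V=np.linalg.eigh(np.cov(Q.T));print("wing",Q.mean(0),np.degrees(np.arctan2(V[1,1],V[0,1])),np.sqrt(w*12))
m=n2&(abs(P[...,2]-211)<4);print("flange",P[m].min(0),P[m].max(0))
E
```

```text
time_s: 8.6
ee_pos: [455.1, 14.9, 283.4]
ee_rot: [-0.012, 0.853, 0.521, -0.008]
wrist_force: [-0.3, -0.4, -0.4]
gripper_width: 0.747
[455.10517708  14.91247833 283.41401553] jaw yaw -27.133729515622466 [-0.02508348  0.01180868 -0.99961561] [-0.22939353  0.12055153  1.50124694  0.00579738  1.5469099   0.24394944]
wing [464.43306792  17.04774803] 62.15776716892976 [20.58261409 50.78941006]
flange [431.01139381 -16.91732157 207.03946895] [495.93536288  47.80497586 213.05626422]
```

View pics/g_wrist.png

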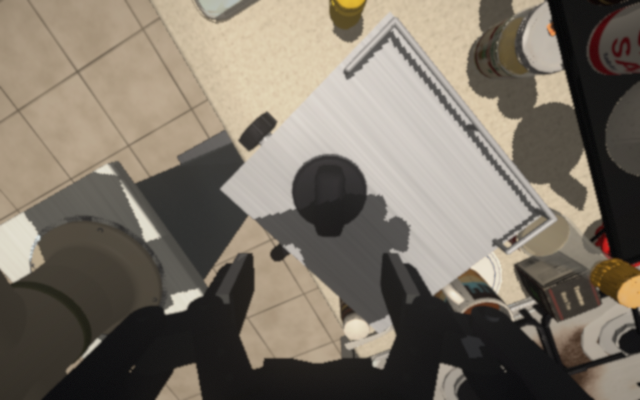

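```bash
python3 -m crank '[0.3,0.04,-0.2,-0.17,-0.36,-0.17, 0,0,-0.5,0,0,0, 0,0,-0.4,0,0,0, 0,0,-0.1,0,0,0]' 0.75; python3 - <<'E'
from h import *
st=ctrl.read_state();R_=q2m(st["ee_rot"]);print(st["ee_pos"],"jaw yaw",np.degrees(np.arctan2(R_[1,1],R_[0,1])),R_[:,2])
E
```

```text
time_s: 9.05
ee_pos: [463.4, 11.7, 245.3]
ee_rot: [0.0, 0.857, 0.515, -0.0]
wrist_force: [-0.2, -0.1, -0.4]
gripper_width: 0.749
[463.40173174  11.7351243  245.30916552] jaw yaw -27.99755230034181 [-2.98808697e-04 -1.20527592e-03 -9.99999229e-01]
```

```bash
python3 -m crank '[0.03,0.16,-0.3,0,0,0, 0,0,-0.35,0,0,0, 0,0,-0.25,0,0,0, 0,0,-0.05,0,0,0, 0,0,0,0,0,0]' 0.6; python3 - <<'E'
from h import *
st=ctrl.read_state();R_=q2m(st["ee_rot"]);print(st["ee_pos"],"jaw yaw",np.degrees(np.arctan2(R_[1,1],R_[0,1])),R_[:,2])
E
```

```text
time_s: 9.55
ee_pos: [464.1, 15.4, 214.6]
ee_rot: [0.0, 0.857, 0.514, -0.001]
wrist_force: [-0.8, 0.5, -0.3]
gripper_width: 0.604
[464.06201217  15.39182672 214.56797707] jaw yaw -28.074082111367066 [-7.30571049e-04 -1.41319755e-03 -9.99998735e-01]
```

```bash
python3 -m crank '[0,0.05,0,0,0,0, 0,0,0,0,0,0, 0,0,0,0,0,0, 0,0,0,0,0,0, 0,0,0,0,0,0, 0,0,0,0,0,0]' 0; python3 - <<'E'
from h import *
st=ctrl.read_state();R_=q2m(st["ee_rot"]);print(st["ee_pos"],"jaw yaw",np.degrees(np.arctan2(R_[1,1],R_[0,1])),R_[:,2],st["ft_torque"],st["wrist_force"])
shot("side","h");crop('pics/h_side.png',180,130,380,280,4,'pics/h2.png')
E
```

```text
time_s: 10.15
ee_pos: [464.6, 16.9, 215.8]
ee_rot: [0.001, 0.857, 0.515, 0.0]
wrist_force: [-0.5, 0.1, 0.6]
gripper_width: 0.003
[464.64672232  16.94466067 215.75914458] jaw yaw -28.056783082716077 [ 0.00156677 -0.00197007 -0.99999683] [ 5.33424851e-02  3.20482006e-05 -9.21143568e-03] [-0.48862808  0.13986201  0.62554222]
```

View pics/h2.png

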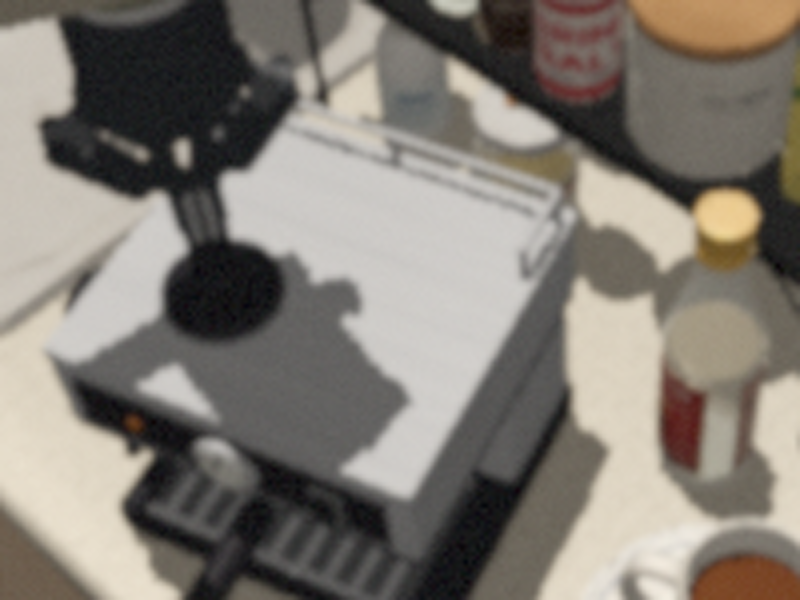

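```bash
python3 - <<'E'
from h import *
shot("wrist","i");crop('pics/i_wrist.png',160,120,460,345,2.6,'pics/i2.png')
print(ctrl.read_state()["gripper_width"])
E
```

```text
-2.8182375839638046e-05
```

View pics/i2.png

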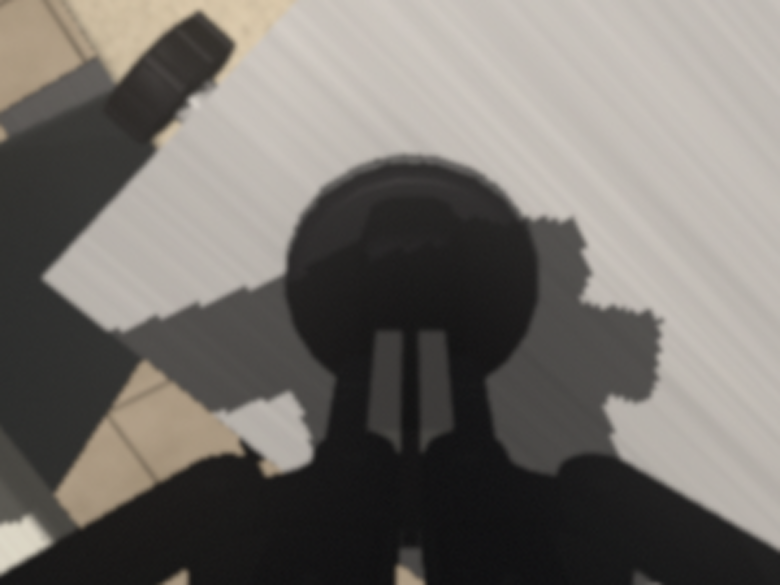

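```bash
python3 - <<'E'
from h import *
st=ctrl.read_state();D=np.load("pics/i_wrist.npy")
Ri=q2m(st["ee_rot"])
f=lambda cx,cy:(160+cx/2.6,120+cy/2.6)
for cx,cy in [(410,180),(410,210),(380,230),(410,230),(440,230),(410,260),(410,290),(410,320),(385,340),(440,340),(385,400),(440,400),(410,400),(350,400),(470,400),(345,380),(480,380),(350,340),(470,340),(350,290),(470,290)]:
    u,v=f(cx,cy);p=atd("wrist",u,v,D,st);print((cx,cy),p.round(1),"tool",(Ri.T@(p-np.array(st["ee_pos"]))).round(1))
E
```

```text
(410, 180) [477.   41.2 210.8] tool [27.3 -0.5  4.9]
(410, 210) [475.5  38.5 224.7] tool [24.1 -0.5 -9.1]
(380, 230) [469.7  41.2 237.5] tool [ 23.7  -6.9 -21.8]
(410, 230) [475.6  38.7 239.2] tool [ 24.3  -0.5 -23.5]
(440, 230) [481.1  35.4 238.3] tool [ 24.    5.9 -22.7]
(410, 260) [473.5  34.7 245. ] tool [ 19.8  -0.5 -29.3]
(410, 290) [470.5  29.1 245.7] tool [ 13.4  -0.5 -30. ]
(410, 320) [467.2  23.  245.6] tool [  6.5  -0.5 -29.9]
(385, 340) [464.8  28.5 261.9] tool [ 10.2  -5.2 -46.2]
(440, 340) [474.   23.8 262.3] tool [ 10.4   5.2 -46.6]
(385, 400) [465.1  27.9 282.5] tool [  9.8  -4.6 -66.8]
(440, 400) [473.2  24.1 283.2] tool [ 10.3   4.4 -67.5]
(410, 400) [469.   26.5 283.4] tool [ 10.4  -0.5 -67.7]
(350, 400) [457.6  27.3 275.9] tool [  5.8 -10.9 -60.2]
(470, 400) [476.2  17.9 276.5] tool [  6.2   9.9 -60.8]
(345, 380) [456.8  28.5 270.1] tool [  6.4 -12.2 -54.4]
(480, 380) [478.3  17.1 270.2] tool [  6.5  12.1 -54.5]
(350, 340) [443.   10.5 210.9] tool [-15.9 -16.    4.7]
(470, 340) [470.6  -4.1 211. ] tool [-15.8  15.1   4.7]
(350, 290) [450.   22.8 211. ] tool [ -1.7 -15.7   4.6]
(470, 290) [476.9   8.6 211.3] tool [-1.6 14.8  4.4]
```

```bash
python3 - <<'E'
from h import *
c=ctrl.get_calibration("wrist");T=np.array(c["T_tool_cam"]);v,u=np.mgrid[:400,:640]
for tag in "bfgci":
    D=np.load(f"pics/{tag}_wrist.npy");P=np.stack([(u-c["cx"])/c["fx"]*D,(v-c["cy"])/c["fy"]*D,D],-1)@T[:3,:3].T+T[:3,3]
    m=(D>0)&(P[...,0]>-15)&(P[...,0]<14)&(abs(P[...,1])<62)&(P[...,2]>-120)&(P[...,2]<20)&(v>200)
    if tag=="c": m&=abs(P[...,1])>20
    Q=P[m];print(tag,m.sum(),"z max",np.percentile(Q[:,2],[50,90,97,99.5]).round(1))
    for s in (-1,1):
        A=Q[Q[:,1]*s>0];i=np.argsort(-A[:,2])[:40];print("  tip",A[i].mean(0).round(1))
crop('pics/f_wrist.png',160,200,480,400,2.4,'pics/f3.png')
E
```

```text
b 17576 z max [-103.9  -69.2  -59.5  -54.2]
  tip [ -0.5 -43.3 -53.2]
  tip [ -0.1  42.2 -53.1]
f 22392 z max [-100.4  -70.   -55.9  -48.6]
  tip [  1.2 -32.7 -46.7]
  tip [  0.3  31.7 -46.6]
g 22453 z max [-100.5  -70.   -55.9  -48.6]
  tip [  1.  -32.7 -46.6]
  tip [  0.7  31.5 -46.5]
c 20517 z max [-98.3 -78.8 -56.4 -15.7]
  tip [  3.6 -22.5   9.7]
  tip [  9.6  23.9 -46.4]
i 30423 z max [-96.   14.8  16.2  16.9]
  tip [  0.7 -47.9  17.1]
  tip [ 0.9 48.7 17.4]
```

View pics/f3.png

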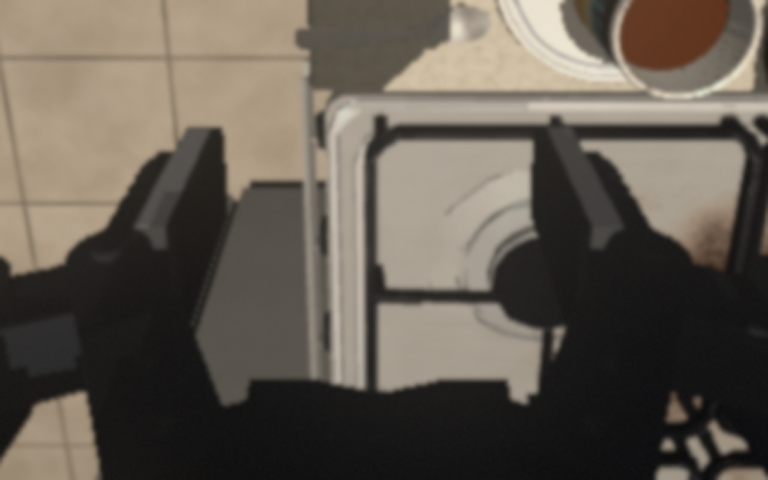

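The wrist depth shows the fingertips about 41 mm behind the reported TCP when shut, with their tips at z of about 257. They closed just above the wing, whose top is at 245, and the cap was not touched. I'll reopen and go about 43 mm lower.

```bash
python3 -m crank '[0,0,0,0,0,0, 0,0,0,0,0,0, 0,0,0,0,0,0, 0,0,0,0,0,0]' 0.6; python3 - <<'E'
from h import *
st=ctrl.read_state();R_=q2m(st["ee_rot"]);print(st["ee_pos"],"jaw yaw",np.degrees(np.arctan2(R_[1,1],R_[0,1])),R_[:,2])
E
```

```text
time_s: 10.65
ee_pos: [464.6, 16.9, 215.7]
ee_rot: [0.001, 0.857, 0.515, 0.0]
wrist_force: [-0.2, 0.5, 0.1]
gripper_width: 0.604
[464.60638379  16.9414972  215.67380392] jaw yaw -28.058159209412807 [ 0.00136507 -0.00191629 -0.99999723]
```

```bash
python3 -m crank '[0,0,-0.3,0,0,0, 0,0,-0.4,0,0,0, 0,0,-0.3,0,0,0]'; python3 -m crank '[0,0,-0.1,0,0,0, 0,0,0,0,0,0]'
```

```text
time_s: 10.95
ee_pos: [465.0, 16.8, 184.5]
ee_rot: [0.002, 0.857, 0.515, 0.001]
wrist_force: [-0.4, -0.2, 0.3]
gripper_width: 0.6
time_s: 11.15
ee_pos: [464.2, 17.0, 179.7]
ee_rot: [0.001, 0.857, 0.515, -0.0]
wrist_force: [-0.2, -0.1, 0.1]
gripper_width: 0.602
```

```bash
python3 -m crank '[0,0,-0.2,0,0,0, 0,0,-0.06,0,0,0]'; python3 -m crank '[0,0,0,0,0,0, 0,0,0,0,0,0, 0,0,0,0,0,0, 0,0,0,0,0,0, 0,0,0,0,0,0, 0,0,0,0,0,0]' 0; python3 - <<'E'
from h import *
st=ctrl.read_state();R_=q2m(st["ee_rot"]);print(st["ee_pos"],"jaw yaw",np.degrees(np.arctan2(R_[1,1],R_[0,1])),R_[:,2],st["ft_torque"],st["gripper_width"])
shot("wrist","j")
crop('pics/j_wrist.png',160,120,460,345,2.6,'pics/j2.png')
E
```

```text
time_s: 11.35
ee_pos: [464.5, 17.0, 171.8]
ee_rot: [0.001, 0.857, 0.515, 0.0]
wrist_force: [-0.1, 0.2, 0.2]
gripper_width: 0.597
time_s: 11.95
ee_pos: [464.8, 16.9, 172.2]
ee_rot: [0.002, 0.857, 0.515, 0.001]
wrist_force: [0.1, -1.0, -1.3]
gripper_width: 0.25
[464.81019168  16.88356323 172.20644751] jaw yaw -28.057182135486194 [ 0.00248895 -0.00216608 -0.99999456] [-0.03504053 -0.03602546  0.01080803] 0.25027029520603866
```

View pics/j2.png

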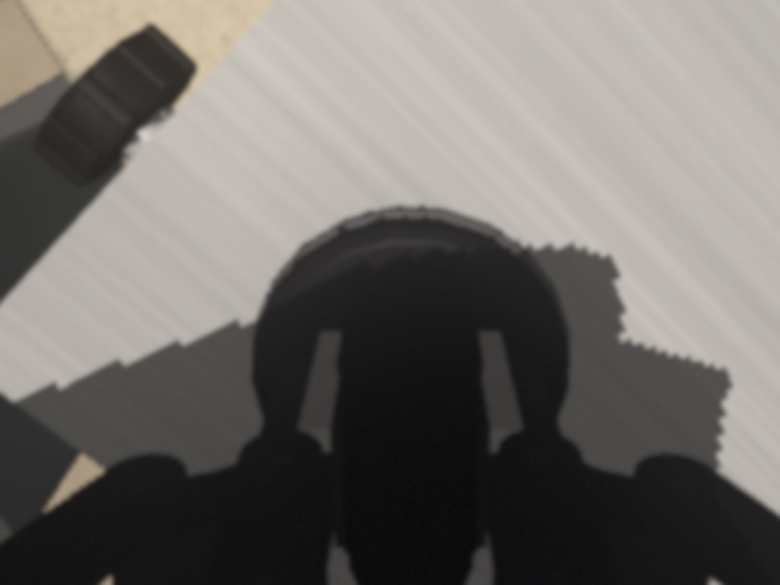

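The cap is gripped at 0.25, which is 21 mm across the wing. Trying anticlockwise first.

```bash
python3 -m crank '[0,0,0,0,0,0.4, 0,0,0,0,0,0.4, 0,0,0,0,0,0.4]'; cat > s.py <<'E'
from h import *
st=ctrl.read_state();R_=q2m(st["ee_rot"]);print(np.round(st["ee_pos"],1),"jaw yaw",np.degrees(np.arctan2(R_[1,1],R_[0,1])).round(2),R_[:,2].round(4),np.round(st["ft_torque"],2),st["gripper_width"])
E
python3 s.py
```

```text
time_s: 12.3
ee_pos: [464.8, 16.9, 172.2]
ee_rot: [0.001, 0.834, 0.551, 0.001]
wrist_force: [0.1, 2.3, 1.1]
gripper_width: 0.252
[464.8  16.9 172.2] jaw yaw -23.09 [ 0.0025 -0.0014 -1.    ] [ 0.1   0.14 -1.46] 0.2523102065541693
```

```bash
python3 -m crank '[0,0,0,0,0,0.3, 0,0,0,0,0,0]'; python3 s.py
```

```text
time_s: 12.5
ee_pos: [464.7, 17.0, 172.3]
ee_rot: [0.001, 0.829, 0.56, 0.001]
wrist_force: [-0.7, 2.0, 0.5]
gripper_width: 0.25
[464.7  17.  172.3] jaw yaw -21.96 [ 0.0027  0.     -1.    ] [-0.1   0.04 -1.98] 0.25004507305438495
```

Torque climbs to 2 Nm and the cap doesn't rise, so it has stopped. Trying clockwise.

```bash
python3 -m crank '[0,0,0,0,0,-0.5, 0,0,0,0,0,-0.5, 0,0,0,0,0,-0.5, 0,0,0,0,0,0]'; python3 s.py;  python3 -m crank '[0,0,0,0,0,-0.5, 0,0,0,0,0,-0.5, 0,0,0,0,0,-0.5]'; python3 s.py
```

```text
time_s: 12.9
ee_pos: [464.7, 16.6, 172.1]
ee_rot: [0.002, 0.856, 0.517, 0.0]
wrist_force: [-0.4, 0.3, 0.8]
gripper_width: 0.248
[464.7  16.6 172.1] jaw yaw -27.77 [ 0.0025 -0.0023 -1.    ] [ 0.03 -0.02  0.01] 0.24812533596284309
time_s: 13.2
ee_pos: [464.7, 16.3, 172.4]
ee_rot: [0.002, 0.881, 0.474, -0.0]
wrist_force: [-1.1, 0.1, 0.1]
gripper_width: 0.244
[464.7  16.3 172.4] jaw yaw -33.45 [ 0.0021 -0.0045 -1.    ] [-0.08  0.16 -0.01] 0.2441877648504275
```

```bash
python3 -m crank '[0,0.01,0.01,0,0,-0.7, 0,0,0.01,0,0,-0.8, 0,0,0.01,0,0,-0.8, 0,0,0.01,0,0,-0.8, 0,0,0.01,0,0,-0.8, 0,0,0,0,0,0]'; python3 s.py
```

```text
time_s: 13.8
ee_pos: [464.6, 16.6, 173.5]
ee_rot: [0.003, 0.936, 0.352, -0.001]
wrist_force: [0.7, 0.0, -1.5]
gripper_width: 0.253
[464.6  16.6 173.5] jaw yaw -48.74 [-0.    -0.007 -1.   ] [ 0.07  0.08 -0.  ] 0.2534490233831365
```

```bash
python3 -m crank '[0,0.01,0,0.1,0,-0.8, 0,0,0.01,0,0,-0.8, 0,0,0.01,0,0,-0.8, 0,0,0.01,0,0,-0.8, 0,0,0.01,0,0,-0.8, 0,0,0,0,0,-0.8, 0,0,0,0,0,0]'; python3 s.py
```

```text
time_s: 14.5
ee_pos: [464.4, 16.9, 174.2]
ee_rot: [0.0, 0.98, 0.197, -0.001]
wrist_force: [-0.6, 0.1, -0.9]
gripper_width: 0.248
[464.4  16.9 174.2] jaw yaw -67.29 [-0.0011 -0.001  -1.    ] [ 0.02 -0.02 -0.04] 0.24778170069313862
```

```bash
python3 -m crank '[0,0,0.01,0,0,-0.9, 0,0,0.01,0,0,-0.9, 0,0,0.01,0,0,-0.9, 0,0,0.01,0,0,-0.9, 0,0,0.01,0,0,-0.9, 0,0,0.01,0,0,-0.9, 0,0,0,0,0,-0.9,0,0,0,0,0,0]'; python3 s.py
```

```text
time_s: 15.3
ee_pos: [464.5, 16.4, 175.7]
ee_rot: [0.001, 1.0, -0.015, -0.001]
wrist_force: [0.2, 0.6, 0.3]
gripper_width: 0.249
[464.5  16.4 175.7] jaw yaw -91.68 [-0.0018 -0.0026 -1.    ] [-0.01 -0.04  0.03] 0.24938109545478573
```

```bash
python3 -m crank '[0,0,0,0,0,-0.5, 0,0,0,0,0,-0.4, 0,0,0,0,0,0]'; python3 s.py;  python3 -m crank '[0,0,0,0,0,-0.4, 0,0,0,0,0,-0.4, 0,0,0,0,0,0]'; python3 s.py
```

```text
time_s: 15.6
ee_pos: [464.5, 16.0, 175.7]
ee_rot: [0.002, 0.999, -0.042, -0.001]
wrist_force: [0.1, -0.2, 0.0]
gripper_width: 0.253
[464.5  16.  175.7] jaw yaw -94.81 [-0.002  -0.0038 -1.    ] [-0.14  0.02  0.03] 0.25346371607621443
time_s: 15.9
ee_pos: [464.5, 15.3, 175.7]
ee_rot: [0.003, 0.998, -0.07, -0.001]
wrist_force: [-0.9, -0.5, -1.1]
gripper_width: 0.25
[464.5  15.3 175.7] jaw yaw -98.02 [-0.0022 -0.0054 -1.    ] [-0.32  0.01  0.37] 0.25031626412690966
```

At 70° torque starts to rise, which is the second stop. I'll back off 2° and lift gently.

```bash
python3 -m crank '[0,0.04,0,0.08,0,0.4, 0,0,0.05,0,0,0, 0,0,0.1,0,0,0]'; python3 s.py; python3 -m crank '[0,0,0.2,0,0,0, 0,0,0.3,0,0,0]'; python3 s.py
```

```text
time_s: 16.2
ee_pos: [464.2, 15.6, 179.7]
ee_rot: [0.001, 0.998, -0.055, -0.002]
wrist_force: [0.7, -1.1, -2.6]
gripper_width: 0.251
[464.2  15.6 179.7] jaw yaw -96.34 [-0.0036 -0.0016 -1.    ] [-0.51 -0.11  0.06] 0.2513526888666259
time_s: 16.4
ee_pos: [464.0, 16.0, 195.1]
ee_rot: [0.0, 0.998, -0.055, -0.002]
wrist_force: [0.1, -0.1, -0.6]
gripper_width: 0.249
[464.   16.  195.1] jaw yaw -96.36 [-4.7e-03 -5.0e-04 -1.0e+00] [ 0.01  0.04 -0.01] 0.24864951753343464
```

```bash
python3 -m crank '[0,0,0.5,0,0,0, 0,0,0.6,0,0,0, 0,0,0.7,0,0,0, 0,0,0.7,0,0,0, 0,0,0.7,0,0,0, 0.1,-0.5,0.7,0,0,0, 0.3,-0.7,0.3,0,0,0, 0.3,-0.7,0,0,0,0, 0.2,-0.6,0,0,0,0, 0,-0.2,0,0,0,0]';python3 -m crank '[0,0,0,0,0,0, 0,0,0,0,0,0]'; python3 s.py; python3 - <<'E'
from h import *
for n in ("side","wrist","scene"): shot(n,"k")
crop('pics/k_side.png',160,110,460,350,2.6,'pics/k2.png')
E
```

```text
time_s: 17.4
ee_pos: [490.8, -61.4, 338.0]
ee_rot: [-0.004, 0.999, -0.053, 0.003]
wrist_force: [0.7, 0.2, -1.0]
gripper_width: 0.252
time_s: 17.6
ee_pos: [490.3, -60.6, 338.8]
ee_rot: [-0.004, 0.999, -0.054, 0.004]
wrist_force: [0.6, 1.0, -0.2]
gripper_width: 0.248
[490.3 -60.6 338.8] jaw yaw -96.14 [ 0.0079  0.0083 -0.9999] [-0.05  0.04  0.07] 0.24785945323304465
```

View pics/k2.png

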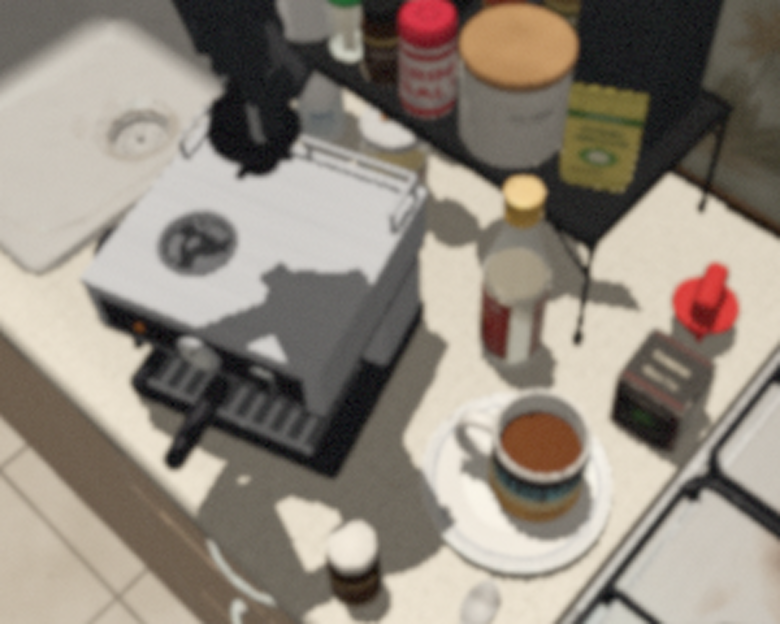

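View pics/k_wrist.png

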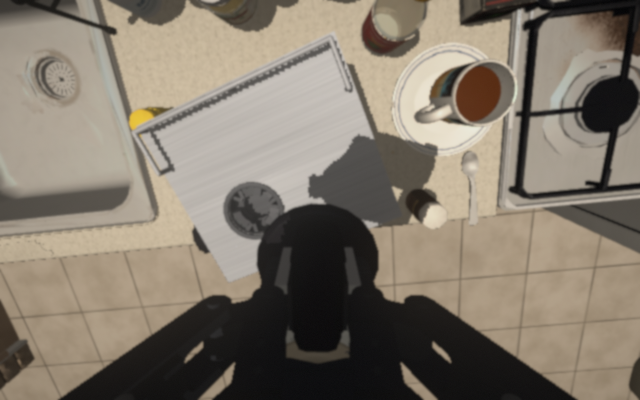

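View pics/k_scene.png

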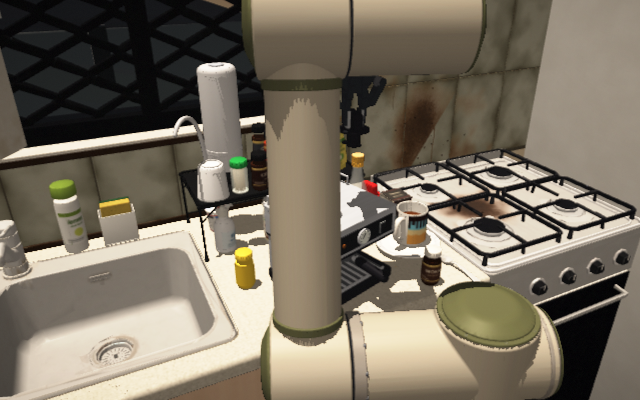

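The side and wrist views show the cap in the gripper with its lugs out and the filler hole open (side crop 198,240). The jar is upright on the worktop (side crop 353,560), and the mug and tea box haven't moved. Handing in.

```bash
python3 -m crank '[0,0,0,0,0,0, 0,0,0,0,0,0]'; python3 -c "
from rig import ctrl
print(ctrl.job_done());s=ctrl.read_state();print(s['time_s'],s['ee_pos'],s['gripper_width'])"
```

```text
time_s: 17.95
ee_pos: [490.2, -59.7, 338.8]
ee_rot: [-0.004, 0.999, -0.053, 0.004]
wrist_force: [0.4, -0.3, -1.0]
gripper_width: 0.247
the job is handed in; nothing more can be done
None
the job is handed in; nothing more can be done
```

The boiler is open and ready to refill. The arm is holding the cap about 165 mm above where it sat and 80 mm to the right of the filler, still over the machine. I handed the job in at about 18 s.

- **Jar:** I moved it first. It stands upright on the worktop in front of the machine's right side, at about (392, −223) mm.
- **Cap thread:** The cap is left-handed. Anticlockwise it stopped dead, with torque climbing to 2 Nm. Clockwise it turned freely for 70° to the second stop, and after backing off about 2° it lifted straight out.
- **Last checks:** The pictures showed the filler hole open, the jar upright, and the mug and tea box not visibly moved. The gripper opening held at 0.25, which matches the wing's thickness.
- **What disagreed:** The fingertips are about 41 mm behind the reported TCP. My first close therefore missed, just above the wing and without touching it, and I regripped 43 mm lower. It also means I held the jar only by about the top 10 mm of its cap, though it did not slip.

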